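# Square up the microscope-stage fixture

### The job

With the mallet held in the gripper, drive the spring pin in the alignment fixture down flush with the plate, touching the pin with nothing but the mallet until it is down, then set the mallet aside on the bench. Take the steel square by its grip, lay it flat on the plate and press it into the fixture's corner, long leg along the long fence, until both legs bear on their fences; finish while still holding it there, gripped and lightly pressed (a few newtons) against both fences. Leave the other things on the bench alone.

Things in the scene. Friction and masses are not known exactly. Their poses are not given: they have to be found in the camera images.
- corner (a point): inner corner of the alignment fixture, on the plate's top, 16 mm above the bench, where two low steel fences meet at right angles. +x runs along the long fence's inner face (plane y = 0), +y along the short fence's inner face (plane x = 0), z up; free plate at +x, +y to 170, 150 mm. It is the corner far from the robot on its left (+y) side; place and yaw vary
- pin_top (a point): top of the steel spring pin, 10 mm in diameter, that stands 9 to 12 mm proud of the plate at x = 45, y = 40 mm in the corner's frame, in the area the square must cover
- pin (a joint): how far the pin has been driven down, in m: 0 = 12 mm proud of the plate, 0.012 = flush with the plate, end stop at 0.0125. It resists with about 7 to 9 N plus some damping and stays where it is driven.
- mallet_grip (a point): gripping point on the mallet's straight wooden handle, 48 mm from the head's axis, half-way up the handle and 40 mm above the head's lower face. The handle is 16 mm wide, 22 mm high and sticks out level from the head along +x, to 133 mm from the head's axis; z up
- mallet_face (a point): centre of the lower (striking) face of the mallet's head, same axes as mallet_grip
- mallet: the mallet (about 0.34 kg), standing on one face of its upright cylindrical grey head (40 mm in diameter, 72 mm tall), handle roughly towards the robot; origin at the centre of the head's lower face
- square_grip (a point): centre of the square's upright black grip, 35 mm above the square's underside; the grip is 34 mm along x, 20 mm along y and reaches from 10 to 60 mm above the underside; z up
- square_corner (a point): outer corner of the square at its underside, axes as square_grip, at x -40, y -36, z -35 mm from it. Long leg (130 mm, 22 wide) along +x, outer face on y = 0; short leg (100 mm, 22 wide) along +y, outer face on x = 0. Home in the fixture, this point and its axes coincide with the fixture's corner
- square: the square (about 0.35 kg): a flat steel L, 10 mm thick, its inside corner filled in under the grip; origin on its underside straight below the centre of the grip
- fixture: the fixture: aluminium plate 200 x 180 mm, 16 mm thick, fixed flat on the bench, with two steel fences 16 mm thick standing 12 mm above the plate: the long one 160 mm, the short one 124 mm from the corner; origin under the plate's centre, same axes as the corner
- objective: microscope objective standing on the bench, turned steel, 34 mm wide, 45 mm tall; to be left alone
- eyepiece: black eyepiece standing on the bench, 34 mm wide, 48 mm tall; to be left alone
- oil_bottle: small amber bottle, 36 mm wide, 75 mm tall; to be left alone
- beaker: glass beaker, 68 mm wide, 75 mm tall; to be left alone
- slide_box: dark wooden slide box, 75 x 160 x 34 mm; to be left alone
- screwdriver: screwdriver lying on the bench, 150 mm long; to be left alone
- specimen_jar: glass jar with lid, 52 mm wide, 60 mm tall; to be left alone
Not all that is in view belongs to the job. What is shaped like the mallet but orange is not meant.

How it is judged:
By the outcome, as a careful person would: the job done as asked, in the order asked, and still so for the second after the job is handed in, while the arm keeps its last pose, push and grip.
It also fails if it takes over 64 s, if anything falls off the work surface, if the arm or the gripper's body presses on something with over 40 N, if the wrist force passes 120 N, or if a joint passes its speed limit or range.

### The arm

A 6-joint arm with a two-finger parallel gripper is mounted at the origin on the work surface. World frame = base frame: x ahead of the robot, y to its left, z up, the work surface at z = 0. Lengths are in mm, angles in rad, forces in N, time in s.
With the tool pointing down it reaches from about 325 to 1000 mm from the base axis. Payload 5.1 kg.
Tool frame: the origin (TCP) lies where the fingers leave the gripper's body, on its centre line; the fingertips stand 73 mm ahead of it and the grasp point (between the pads) lies 54 mm ahead of it; z points along the fingers, y is the line along which they close (so a half turn about z gives the same grasp; the last joint's range is limited). The gripper opens to 85 mm and grips with 20 to 120 N. Pads are 22 mm wide; open, the fingers measure 114 mm over their backs; the gripper's body (76 mm by 85 mm) begins 54 mm behind the grasp point. The pads swing forward as they close: fully open they stand 13 mm farther back than shut.
Start: joints at [1.094, 0.124, 1.65, -0, 1.367, -0.083], TCP at [249.425, 600.227, 303.922] pointing down, gripper open.
Joint ranges: [-2.61, 2.61], [-1.02, 2.33], [0.03, 2.71], [-1.35, 4.49], [0.32, 2.68], [-2.91, 2.91]. Speed limits (rad/s): [2.57, 2.57, 3.14, 3.14, 3.14, 3.14].

### API

Orientations are given as a unit quaternion [x, y, z, w].
In Python, from rig import ctrl gives the robot as it stands.
- The arm moves only by the tool drive_tool, never from a script. Its argument "rows" is one flat list of numbers, 5 for each row, row after row: the opening, from 0 (shut) to 1 (fully open), then the shift along the tool's x, y, z in cm, then the turn about the tool's z in degrees. A call has 1 to 8 rows; each row shifts and turns the commanded pose from where the row before left it, along the tool's axes as they then stand; what a row does not reach is not made up. A row lasts 1/10 s, in which the tool goes at most 50 mm and 8.59 degrees, less where a joint would pass 70% of its speed; a pose out of reach is approached as far as the arm can. A call is refused whole if a number of a shift passes 5 or a number of a turn 8.59, either way. A call with a gripper value outside its range is refused whole. The fingers move at their own pace and stop on an object; "squeeze" is the grip in N (left out, the last holds). Time passes only in rows, so rows that do not move let the fingers close. It gives the time, the measured TCP pose, the force, the opening and the grip force at its end, in the units of the state.
- ctrl.state(): the state, without advancing time (a new reading comes with each control period).
- ctrl.capture(name): name is "side" or "top" or "wrist"; returns the picture (480x640x3 uint8, blue, green, red); there is no depth.
- ctrl.calibration(name): a dict with "fx", "fy", "cx", "cy" (pixels), "position" and "rotation" of the camera in the world. Camera axes: x right, y down, z forward; pixel columns grow to the right and rows downward; lengths in mm; the calibration is good to about 2 mm. A picture is of the moment at which its call begins: read the wrist's pose just before it. calibration takes no time and is no camera call; for the wrist camera it gives the pose at the moment of the call.
- ctrl.sign_off(): hands the job in; it is judged then, once.
Trained networks look in the newest picture that a camera, given by its name, has taken for a name from the list of things; names that differ only in an ending like _2 or _b are one class to them, and where a whole thing is asked for, a point or a joint stands for the part that bears it (a point fixed in the world has none). Each returns a list of dicts, best first, with "p" (0 to 1); they miss things now and then, are a little off and sometimes report something else, mostly with a low value. They report only what shows in the picture. A call takes as long as a camera call. They do not tell look-alikes from the thing itself.
- ctrl.trace(camera, thing): "pixels" (480x640 bool, what is visible of it) and "rect" ([left, top, width, height] in pixels, round what is visible of it).
- ctrl.mark_of(camera, thing): "pixel" ([column, row] in pixels: a listed point, or the origin of a listed thing).
The state is a dict: "time_s": time; "qpos": joint angles; "joint_vel": joint speeds; "joint_efforts": joint torques, N m; "eef_pos": TCP position; "eef_rot": TCP orientation; "contact_force": force on the tool from outside, world axes, zero at the start; "wrist_torque": the same for the moment, N m; "gripper_width": finger opening in mm; "grip_force": force on a finger pad.
Only numpy, scipy, OpenCV 4.12 (cv2) and the standard library are available. Lean on these libraries where they do the work, as an engineer would, in place of code of your own. Each camera call takes 0.05 s, during which the arm holds its last target. There are 200 camera calls.

## Working session

There is one attempt and no reset: what is moved stays moved. The work goes in short steps, Python scripts to look and compute and a tool call to move; the robot and the scene stay as the last step left them, time stands still between calls to the robot, and variables do not carry over. Pictures are saved under pics/ and viewed, at most 10 in all, crops included, and the job is handed in when it is done.

Besides the shell and the picture viewer there is one more tool, called after ">>>" as a command line: name --argument value ..., lists and objects as JSON in quotes. drive_tool: Moves the arm, as the interface text tells. Its arguments: {"type":"object","properties":{"rows":{"type":"array"},"squeeze":{"type":"number"}},"required":["rows"]}

```bash
mkdir -p pics; cat > h.py <<'E'
from rig import ctrl
import cv2, numpy as np
from scipy.spatial.transform import Rotation as R
def ray(cal,px):
    d=np.array([(px[0]-cal["cx"])/cal["fx"],(px[1]-cal["cy"])/cal["fy"],1.])
    return np.array(cal["position"]),rot(cal)@d
def rot(cal):
    r=np.array(cal["rotation"],float)
    return r if r.shape==(3,3) else R.from_quat(r).as_matrix()
def atz(cal,px,z):
    o,d=ray(cal,px); return o+d*(z-o[2])/d[2]
def proj(cal,p):
    c=rot(cal).T@(np.array(p,float)-cal["position"]); return [cal["fx"]*c[0]/c[2]+cal["cx"],cal["fy"]*c[1]/c[2]+cal["cy"]]
def tri(obs):
    A=np.zeros((3,3));b=np.zeros(3)
    for cal,px in obs:
        o,d=ray(cal,px);d=d/np.linalg.norm(d);M=np.eye(3)-np.outer(d,d);A+=M;b+=M@o
    return np.linalg.solve(A,b)
E
python3 - <<'E'
from h import *
np.set_printoptions(precision=1,suppress=True)
s=ctrl.state();print(s)
Z=dict(corner=16,pin_top=26,mallet_grip=40,mallet_face=0,square_grip=35,square_corner=0)
for c in("top","side"):
    im=ctrl.capture(c);cv2.imwrite(f"pics/{c}0.png",im);cal=ctrl.calibration(c);print(c,cal)
    for t,z in Z.items():
        for m in ctrl.mark_of(c,t)[:3]: print(t,m["p"],np.array(m["pixel"]),atz(cal,m["pixel"],z))
E
```

```text
{'time_s': 0.0, 'qpos': array([ 1.1,  0.1,  1.7,  0. ,  1.4, -0.1]), 'joint_vel': array([-0., -0., -0.,  0.,  0.,  0.]), 'joint_efforts': array([  0. , -42.4, -36.5,   0. ,   0. ,  -0. ]), 'eef_pos': array([249.2, 599.8, 302.7]), 'eef_rot': array([ 0.2,  1. , -0. , -0. ]), 'contact_force': array([0. , 0.1, 0.5]), 'wrist_torque': array([ 0., -0.,  0.]), 'grip_force': 0.0, 'gripper_width': 85.44381445673552}
top {'fx': 541.5964716934301, 'fy': 541.5964716934301, 'cx': 316.6304998646458, 'cy': 243.6000086427999, 'position': array([ 325.5,   -9.4, 1499.6]), 'rotation': array([-0.7,  0.7, -0.1,  0.1])}
corner 0.64 [294.2 213. ] [634.7  44.6  16. ]
pin_top 0.7 [414.4 246.5] [ 538.  -286.7   26. ]
mallet_grip 0.76 [208.7 270.1] [472.8 274.3  40. ]
mallet_grip 0.57 [168.1 347.2] [268.3 376.1  40. ]
mallet_face 0.88 [204.7 253.9] [522.2 294.4   0. ]
mallet_face 0.75 [185.6 337.6] [292.3 340.    0. ]
mallet_face 0.24 [128.  279.7] [450.7 504.4   0. ]
square_grip 0.95 [413.  246.8] [ 535.9 -281.2   35. ]
square_corner 0.64 [392.7 236.2] [ 571.1 -231.5    0. ]
square_corner 0.62 [237.  205.3] [660.6 207.    0. ]
square_corner 0.57 [411.9 247.1] [ 540.  -284.6    0. ]
side {'fx': 507.51996539403507, 'fy': 507.51996539403507, 'cx': 317.6275577596626, 'cy': 234.53751133751592, 'position': array([257.1, 929.8, 907.5]), 'rotation': array([-0.1,  0.9, -0.4,  0.1])}
corner 0.75 [277.9 254. ] [630.7  52.7  16. ]
corner 0.19 [348.8 190.4] [ 524.4 -266.9   16. ]
mallet_grip 0.64 [312.9 327. ] [469.2 270.   40. ]
mallet_face 0.62 [289.9 343. ] [514.1 296.2   0. ]
square_grip 0.66 [373.8 152.9] [ 491.8 -462.    35. ]
square_grip 0.64 [344.4 185.4] [ 537.2 -261.9   35. ]
square_grip 0.56 [333.8 202.3] [ 545.3 -174.1   35. ]
square_corner 0.92 [333.  201.5] [ 560.1 -221.5    0. ]
square_corner 0.56 [278.8 253.6] [635.7  34.8   0. ]
```

View pics/top0.png

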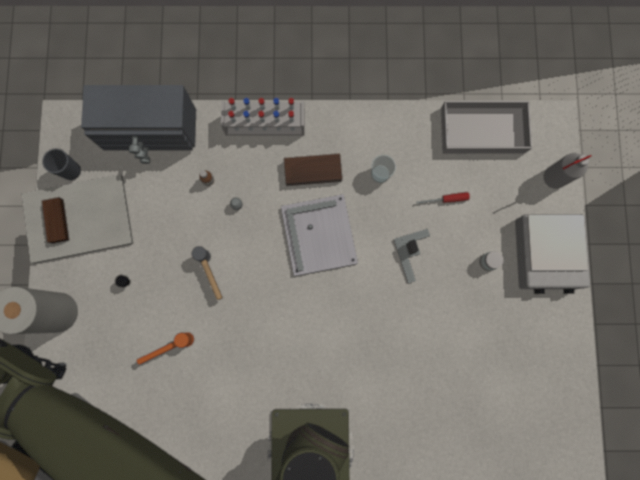

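View pics/side0.png

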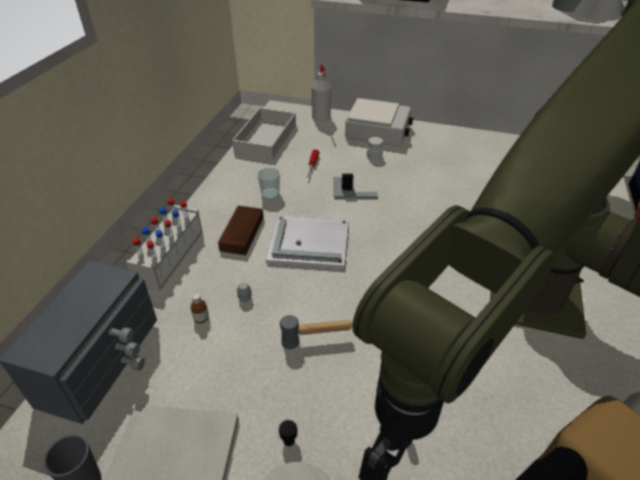

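The top view shows the real (grey-headed) mallet with its head at (201,255) and its handle running to (220,297). The fixture's fence corner is at about (288,208), and the pin is at (310,227). The square's corner is at about (394,238) and its grip at (412,246). The orange mallet at (182,340) is the decoy. The side view agrees with this layout. Next I'll go above the mallet.

```bash
cat >> h.py <<'E'
def tool():
    s=ctrl.state(); return np.array(s["eef_pos"]),R.from_quat(s["eef_rot"]).as_matrix()
def move(target,xdir=None):
    """shift in tool axes (cm) before turning, and turn about tool z (deg) so tool x -> xdir (mod 180)"""
    p,M=tool(); d=M.T@(np.array(target,float)-p)/10; t=None
    if xdir is not None:
        v=M.T@np.append(np.array(xdir,float)[:2],0); t=np.degrees(np.arctan2(v[1],v[0])); t=(t+90)%180-90
    return d.round(2),t
E
python3 - <<'E'
from h import *
np.set_printoptions(precision=3,suppress=True)
p,M=tool();print(p,M); print(ctrl.state()["qpos"])
print(move([440,262,303],[-42,-20]))
E
```

```text
[249.421 600.238 303.962] [[-0.923  0.384  0.   ]
 [ 0.384  0.923  0.   ]
 [-0.     0.    -1.   ]]
[ 1.094  0.124  1.65  -0.     1.368 -0.083]
(array([-30.58, -23.92,   0.1 ]), np.float64(-48.025886721841985))
```

>>> drive_tool --rows '[1, -3.82, -2.99, 0, 0, 1, -3.82, -2.99, 0, 0, 1, -3.82, -2.99, 0, 0, 1, -3.82, -2.99, 0, 0, 1, -3.82, -2.99, 0, 0, 1, -3.82, -2.99, 0, 0, 1, -3.82, -2.99, 0, 0, 1, -3.82, -2.99, 0, 0]' --squeeze 100

```text
time_s: 1.5
eef_pos: [440.4, 260.3, 304.3]
eef_rot: [0.195, 0.981, 0.0, 0.0]
contact_force: [0.6, -0.3, 0.1]
gripper_width: 85.4
grip_force: 0.0
```

>>> drive_tool --rows '[1, 0, 0, 0, -8, 1, 0, 0, 0, -8, 1, 0, 0, 0, -8, 1, 0, 0, 0, -8, 1, 0, 0, 0, -8, 1, 0, 0, 0, -8, 1, 0, 0, 0, 0]'

```text
time_s: 2.2
eef_pos: [439.8, 262.1, 304.0]
eef_rot: [-0.22, 0.975, 0.0, 0.0]
contact_force: [0.3, 0.3, -0.3]
gripper_width: 85.1
grip_force: 0.0
```

```bash
python3 - <<'E'
from h import *
np.set_printoptions(precision=3,suppress=True)
print(tool(),ctrl.state()["qpos"])
obs={}
for c in("wrist",):
    cal=ctrl.calibration(c);im=ctrl.capture(c);cv2.imwrite(f"pics/w1.png",im)
    for t,z in dict(mallet_grip=40,mallet_face=0).items():
        for m in ctrl.mark_of(c,t)[:2]: print(t,m["p"],np.array(m["pixel"]),atz(cal,m["pixel"],z))
    for m in ctrl.trace(c,"mallet")[:2]:
        print(m["p"],m["rect"]); im[m["pixels"]]=im[m["pixels"]]//2+np.array([0,0,100],np.uint8)
    cv2.imwrite("pics/w1b.png",im)
E
```

```text
(array([439.839, 262.052, 304.038]), array([[-0.903, -0.429,  0.   ],
       [-0.429,  0.903,  0.   ],
       [-0.   , -0.   , -1.   ]])) [ 0.432 -0.187  1.953 -0.     1.375 -1.582]
mallet_grip 0.92 [533.3  85.9] [263.234 375.625  40.   ]
mallet_grip 0.88 [323.9 246.8] [469.938 276.198  40.   ]
mallet_face 0.89 [463.2  91.8] [283.397 335.448   0.   ]
mallet_face 0.72 [326.2 273. ] [508.312 297.119   0.   ]
0.89 [300.2, 153.3, 46.2, 170.7]
0.81 [443.8, 57.6, 193.7, 59.2]
```

View pics/w1b.png

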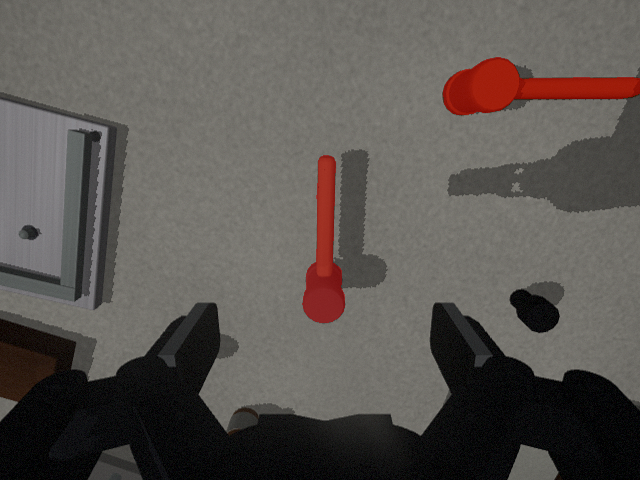

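The wrist view shows the real mallet under the gripper: handle end at (327,157), head top at (323,303). Next I'll measure the handle axis and grip point from the mask.

```bash
python3 - <<'E'
from h import *
np.set_printoptions(precision=2,suppress=True)
cal=ctrl.calibration("wrist")
im=cv2.imread("pics/w1b.png");a=im.astype(int);red=(a[...,2]-a[...,1]>60)
c=lambda r:(np.nonzero(red[r,290:360])[0]+290).mean()
A=atz(cal,[c(165),165],45);B=atz(cal,[c(250),250],45)
end=atz(cal,[c(160),155],45); head=atz(cal,[323.5,303],72)
u=(end-head)[:2];u/=np.linalg.norm(u);v=(A-B)[:2];v/=np.linalg.norm(v)
print(A,B,end,head,np.linalg.norm((end-head)[:2]),u,v)
g=head[:2]+48*v;g2=end[:2]-85*v;print(g,g2)
t=np.append((g+g2)/2,94)
print(t,move(t,v))
E
```

```text
[398.05 244.84  45.  ] [471.27 276.92  45.  ] [390.39 240.71  45.  ] [509.67 294.58  72.  ] 130.88643912123064 [-0.91 -0.41] [-0.92 -0.4 ]
[465.71 275.31] [468.24 274.82]
[466.97 275.07  94.  ] (array([-3.  ,  0.01, 21.  ]), np.float64(1.6677003108690798))
```

>>> drive_tool --rows '[1, -1.55, 0, 4, 1.7, 1, -1.55, 0, 4, 0, 1, 0, 0, 4.3, 0, 1, 0, 0, 4.3, 0, 1, 0, 0, 2.5, 0, 1, 0, 0, 1.9, 0, 1, 0, 0, 0, 0, 1, 0, 0, 0, 0]'

```text
time_s: 3.2
eef_pos: [468.2, 275.1, 94.2]
eef_rot: [-0.205, 0.979, -0.0, -0.0]
contact_force: [0.4, -0.6, 0.9]
gripper_width: 85.3
grip_force: 0.0
```

>>> drive_tool --rows '[0, 0, 0, 0, 0, 0, 0, 0, 0, 0, 0, 0, 0, 0, 0, 0, 0, 0, 0, 0, 0, 0, 0, 0, 0, 0, 0, 0, 0, 0, 0, 0, 0, 0, 0]' --squeeze 115

```text
time_s: 3.9
eef_pos: [468.2, 275.2, 94.6]
eef_rot: [-0.206, 0.979, 0.0, 0.0]
contact_force: [-2.5, -1.2, 5.2]
gripper_width: 14.1
grip_force: 112.1
```

>>> drive_tool --rows '[0, 0, 0, -2, 0, 0, 0, 0, -4, 0, 0, 0, -4, -4, 0, 0, 0, -4.5, -2, 0, 0, 0, -4.5, 0, 0, 0, 0, 0, 0, 0, 0, 0, 0, 0, 0]'

```text
time_s: 4.6
eef_pos: [517.9, 159.1, 207.8]
eef_rot: [-0.204, 0.979, 0.0, -0.001]
contact_force: [-0.1, 0.5, -3.4]
gripper_width: 14.7
grip_force: 113.1
```

```bash
python3 - <<'E'
from h import *
np.set_printoptions(precision=2,suppress=True)
s=ctrl.state();print(s["eef_pos"],s["gripper_width"],s["contact_force"],s["wrist_torque"])
c="wrist";cal=ctrl.calibration(c);im=ctrl.capture(c);cv2.imwrite("pics/w2.png",im);print(cal["position"],cal["rotation"])
for t,z in dict(corner=16,pin_top=26,mallet_face=0).items():
    for m in ctrl.mark_of(c,t)[:2]: print(t,m["p"],np.array(m["pixel"]),atz(cal,m["pixel"],z))
E
```

```text
[517.94 159.08 207.78] 14.740303313144937 [-0.13  0.52 -3.36] [-0.01  0.14  0.07]
[448.61 129.36 277.01] [0.54 0.83 0.12 0.08]
corner 0.95 [144.1 303.4] [626.63  50.61  16.  ]
pin_top 0.54 [ 82.3 242.6] [590.27  -0.5   26.  ]
```

View pics/w2.png

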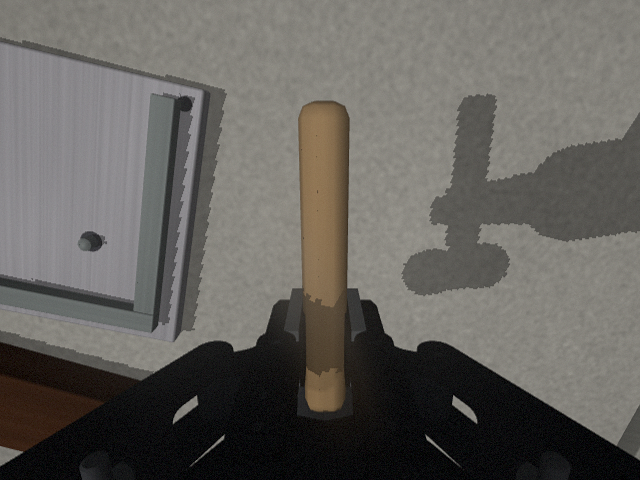

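The view shows the handle held straight. The fixture is at left, with the long fence's inner top edge from about (150,97) to (134,300) and the pin top at about (84,243). That is accurate enough to place the 40 mm face on the pin.

```bash
python3 - <<'E'
from h import *
np.set_printoptions(precision=3,suppress=True)
cal=ctrl.calibration("wrist")
a=atz(cal,[150,97],28);b=atz(cal,[134,300],28);u=(a-b)[:2];L=np.linalg.norm(u);u/=L;print(a,b,L,u)
pin=atz(cal,[84,243],26)[:2];print(pin)
w=np.array([-u[1],u[0]]); print("pin rel b",(pin-b[:2])@u,(pin-b[:2])@w)
t=np.append(pin+47*u,150);d,tt=move(t,u);print(t,d,tt)
E
```

```text
[474.882  20.274  28.   ] [619.237  48.699  28.   ] 147.12627254269267 [-0.981 -0.193]
[590.71    2.757]
pin rel b 36.86524568791696 39.565380216111926
[544.596  -6.324 150.   ] [  4.28 -16.4    5.81] 12.683905912969806
```

>>> drive_tool --rows '[0, 1, -4.1, 0, 0, 0, 1, -4.1, 0, 0, 0, 1.2, -4.1, 1, 0, 0, 1.1, -4.1, 2, 0, 0, 0, 0, 1.4, 6.4, 0, 0, 0, 1.4, 6.3, 0, 0, 0, 0, 0]' --squeeze 120

```text
time_s: 5.5
eef_pos: [543.3, -6.5, 148.4]
eef_rot: [-0.097, 0.995, 0.001, -0.003]
contact_force: [-0.9, -0.3, -3.3]
gripper_width: 13.8
grip_force: 118.0
```

```bash
python3 - <<'E'
from h import *
np.set_printoptions(precision=3,suppress=True)
s=ctrl.state();print(s["eef_pos"],s["contact_force"],move([544.6,-6.3,150],[-.981,-.193]))
for c in("top","side"):
    cal=ctrl.calibration(c);im=ctrl.capture(c);x,y=map(int,proj(cal,[590,2,40]))
    cr=im[max(y-60,0):y+60,x-80:x+80];cv2.imwrite(f"pics/{c}2.png",cv2.resize(cr,None,fx=4,fy=4,interpolation=3));print(c,x-80,y-60)
    for m in ctrl.mark_of(c,"mallet_face")[:1]: print(m["p"],atz(cal,m["pixel"],56),atz(cal,m["pixel"],128))
a=cv2.imread("pics/top2.png");b=cv2.imread("pics/side2.png");cv2.imwrite("pics/ts2.png",cv2.resize(np.vstack([a[:,:640],b[:,:640]]),(400,600)))
E
```

```text
[543.343  -6.491 148.358] [-0.876 -0.283 -3.321] (array([-0.13, -0.01, -0.16]), np.float64(-0.036256078192877794))
top 229 167
0.84 [292.486 327.22   56.   ] [294.133 310.433 128.   ]
side 218 177
0.89 [584.424   9.32   56.   ] [556.745  87.153 128.   ]
```

View pics/ts2.png

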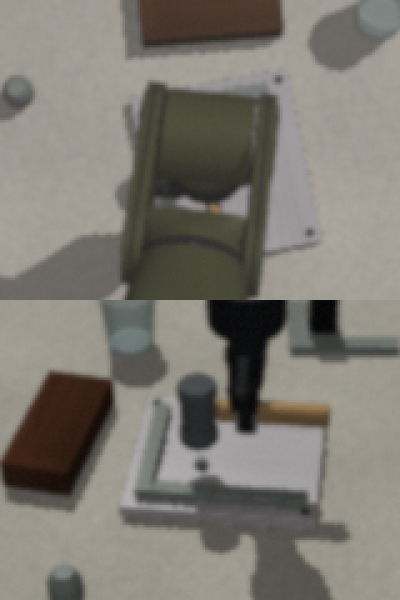

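The side view shows the mallet level, with its face hanging above the pin and clear of both fences. Now the descent.

>>> drive_tool --rows '[0, -0.1, 0, 1, 0, 0, 0, 0, 1, 0, 0, 0, 0, 0.5, 0, 0, 0, 0, 0.3, 0, 0, 0, 0, 0.3, 0, 0, 0, 0, 0.2, 0, 0, 0, 0, 0.2, 0, 0, 0, 0, 0, 0]'

```text
time_s: 6.5
eef_pos: [546.7, -7.1, 117.0]
eef_rot: [-0.096, 0.995, -0.0, 0.001]
contact_force: [-2.7, 0.2, 2.6]
gripper_width: 14.1
grip_force: 119.0
```

>>> drive_tool --rows '[0, 0, 0, 0.1, 0, 0, 0, 0, 0.1, 0, 0, 0, 0, 0.1, 0, 0, 0, 0, 0, 0]'

```text
time_s: 6.9
eef_pos: [546.6, -7.1, 113.5]
eef_rot: [-0.096, 0.995, -0.0, 0.001]
contact_force: [-1.3, 0.3, 4.1]
gripper_width: 14.5
grip_force: 119.1
```

>>> drive_tool --rows '[0, 0, 0, 0.2, 0, 0, 0, 0, 0.2, 0, 0, 0, 0, 0.1, 0, 0, 0, 0, 0, 0]'

```text
time_s: 7.3
eef_pos: [546.7, -7.2, 110.4]
eef_rot: [-0.096, 0.995, -0.0, -0.0]
contact_force: [-9.9, 0.3, 16.7]
gripper_width: 14.2
grip_force: 121.1
```

>>> drive_tool --rows '[0, 0, 0, 0.1, 0, 0, 0, 0, 0.1, 0, 0, 0, 0, 0.1, 0, 0, 0, 0, 0, 0]'

```text
time_s: 7.7
eef_pos: [546.7, -7.2, 110.3]
eef_rot: [-0.096, 0.995, -0.0, -0.001]
contact_force: [-21.1, 0.2, 35.5]
gripper_width: 14.0
grip_force: 123.9
```

Contact on the plate at the expected height, with the force rising. I'll lift and check the pin.

>>> drive_tool --rows '[0, 0, 0, -0.3, 0, 0, 0, 0, -2, 0, 0, 0, 0, -3, 0, 0, 2, 0, -2, 0, 0, 5, 0, 0, 0, 0, 0, 0, 0, 0]'

```text
time_s: 8.3
eef_pos: [470.3, -20.1, 173.6]
eef_rot: [-0.096, 0.995, 0.001, -0.005]
contact_force: [-0.4, 0.2, -5.5]
gripper_width: 14.3
grip_force: 118.0
```

```bash
python3 - <<'E'
from h import *
np.set_printoptions(precision=3,suppress=True)
s=ctrl.state();print(s["eef_pos"],s["contact_force"])
c="side";cal=ctrl.calibration(c);im=ctrl.capture(c)
for t in("pin_top","corner"):
    for m in ctrl.mark_of(c,t)[:1]: print(t,m,atz(cal,m["pixel"],16))
x,y=map(int,proj(cal,[575,5,20]))
cr=im[y-50:y+40,x-60:x+60];print(x-60,y-50);cv2.imwrite("pics/s3.png",cv2.resize(cr,None,fx=6,fy=6,interpolation=2))
E
```

```text
[470.32  -20.085 173.634] [-0.426  0.17  -5.465]
corner {'pixel': [280.7, 253.3], 'p': 0.93} [624.761  48.139  16.   ]
244 195
```

View pics/s3.png

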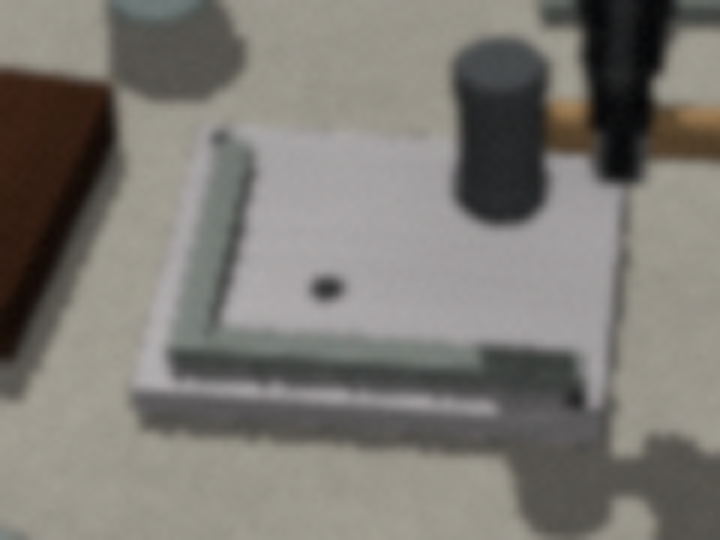

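The crop shows the pin as a dark flush disc at crop (326,288), with nothing standing proud. Next I'll set the mallet down on the free bench to the left of the plate.

>>> drive_tool --rows '[0, 0.2, 4.5, 0, 0, 0, 0, 4.9, 0, 0, 0, 0, 4.9, 1, 0, 0, 0, 4.1, 2, 0, 0, 0, 1, 2, 0, 0, 0, 0, 1.5, 0, 0, 0, 0, 0.6, 0, 0, 0, 0, 0, 0]'

```text
time_s: 9.25
eef_pos: [438.4, 169.7, 106.2]
eef_rot: [-0.096, 0.995, -0.0, -0.001]
contact_force: [-0.8, -0.1, -2.3]
gripper_width: 14.5
grip_force: 118.6
```

>>> drive_tool --rows '[0, 0, 0, 0, 0, 0, 0, 0, 0, 0]'

```text
time_s: 9.45
eef_pos: [439.4, 169.5, 108.4]
eef_rot: [-0.096, 0.995, 0.0, 0.001]
contact_force: [0.3, 0.6, -2.1]
gripper_width: 14.1
grip_force: 118.7
```

>>> drive_tool --rows '[0, 0, 0, 0.5, 0, 0, 0, 0, 0.5, 0, 0, 0, 0, 0.3, 0, 0, 0, 0, 0.1, 0, 0, 0, 0, 0, 0, 0, 0, 0, 0, 0]'

```text
time_s: 10.05
eef_pos: [438.6, 169.6, 94.7]
eef_rot: [-0.096, 0.995, -0.0, -0.0]
contact_force: [-6.2, -1.8, 8.7]
gripper_width: 13.9
grip_force: 120.8
```

>>> drive_tool --rows '[1, 0, 0, 0, 0, 1, 0, 0, 0, 0, 1, 0, 0, 0, 0, 1, 0, 0, 0, 0, 1, 0, 0, -3, 0, 1, 0, 0, -5, 0, 1, 0, 0, -5, 0, 1, 0, 0, -4, 0]'

```text
time_s: 10.85
eef_pos: [438.6, 169.7, 266.3]
eef_rot: [-0.096, 0.995, 0.0, 0.001]
contact_force: [0.7, 0.0, 0.8]
gripper_width: 84.9
grip_force: 0.0
```

```bash
python3 - <<'E'
from h import *
np.set_printoptions(precision=3,suppress=True)
print(tool()[0],move([490,-285,290],[-.937,-.349]))
E
```

```text
[438.634 169.685 266.311] (array([  3.66, -45.61,  -2.39]), np.float64(-9.388287836352362))
```

>>> drive_tool --rows '[1, -1.3, -4, -1, 0, 1, -1.3, -4, -1, 0, 1, -1.3, -4, 0, 0, 1, -1.3, -4, 0, 0, 1, -1.2, -3.6, 0, 0, 1, 0, 0, 0, 0, 1, 0, 0, 0, 0]'

```text
time_s: 11.55
eef_pos: [538.7, -11.1, 282.8]
eef_rot: [-0.095, 0.995, 0.0, -0.0]
contact_force: [-0.8, -0.1, 0.6]
gripper_width: 85.3
grip_force: 0.0
```

```bash
python3 - <<'E'
from h import *
np.set_printoptions(precision=3,suppress=True)
c="wrist";cal=ctrl.calibration(c);im=ctrl.capture(c);cv2.imwrite("pics/w4.png",im);print(tool()[0],cal["position"])
for t,z in dict(corner=16,pin_top=16).items():
    for m in ctrl.mark_of(c,t)[:2]: print(t,m["p"],np.array(m["pixel"]),atz(cal,m["pixel"],z))
import json;json.dump({k:np.array(v).tolist() for k,v in cal.items()},open("cal4.json","w"))
E
```

```text
[538.4   -10.302 282.878] [464.392 -25.21  351.918]
corner 0.81 [361.8 309.5] [631.223  46.242  16.   ]
pin_top 0.65 [524.6 192.4] [484.053 168.982  16.   ]
```

View pics/w4.png

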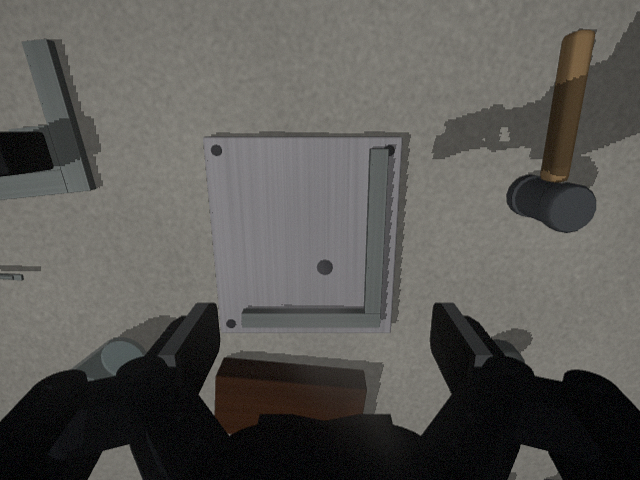

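The wrist view shows the mallet standing aside at (555,205) and the pin flush at (325,267). The long fence's inner foot runs from (371,149) to (364,306), and the short one from (242,307) to (364,306). Next I'll fit both lines.

```bash
python3 - <<'E'
from h import *
import json
np.set_printoptions(precision=3,suppress=True)
cal={k:(np.array(v) if isinstance(v,list) else v) for k,v in json.load(open("cal4.json")).items()}
g=cv2.GaussianBlur(cv2.cvtColor(cv2.imread("pics/w4.png"),6),(0,0),.8).astype(float)
def fit(P):
    vx,vy,x,y=cv2.fitLine(np.float32(P),cv2.DIST_HUBER,0,.01,.01).ravel();return np.array([x,y]),np.array([vx,vy])
P=[]
for r in range(165,295,3):
    d=np.diff(g[r,355:380]);k=d.argmin();P.append((355.5+k,r))
Q=[]
for c in range(250,355,3):
    d=np.diff(g[298:320,c]);k=d.argmin();Q.append((c,298.5+k))
pa,da=fit(P);pb,db=fit(Q);print(pa,da,pb,db,P[:4],P[-3:],Q[::8])
t=np.linalg.solve(np.c_[da,-db],pb-pa);X=pa+t[0]*da;print("corner px",X)
C=atz(cal,X,16)
s=-1 if da[1]>0 else 1
ux=atz(cal,X+s*100*da,16)-C;ux/=np.linalg.norm(ux)
s=-1 if db[0]>0 else 1
uy=atz(cal,X+s*100*db,16)-C;uy/=np.linalg.norm(uy)
print(C,ux,uy,ux@uy); pin=atz(cal,[325,267],16);print("pin",(pin-C)@ux,(pin-C)@uy)
print(np.degrees(np.arctan2(ux[1],ux[0])),np.degrees(np.arctan2(uy[1],uy[0]))-90)
print(move([485,-285,290],[-.937,-.349]))
E
```

```text
[366.1 220.2] [ 0.035 -0.999] [289.3 305. ] [ 1.    -0.014] [(np.float64(368.5), 165), (np.float64(367.5), 168), (np.float64(367.5), 171), (np.float64(367.5), 174)] [(np.float64(363.5), 288), (np.float64(363.5), 291), (np.float64(363.5), 294)] [(250, np.float64(304.5)), (274, np.float64(305.5)), (298, np.float64(304.5)), (322, np.float64(304.5)), (346, np.float64(305.5))]
corner px [363.136 303.957]
[624.801  46.209  16.   ] [-0.982 -0.188  0.   ] [ 0.204 -0.979  0.   ] -0.016213520710801215
pin 40.52080604715619 38.506553983304734
-169.15994522604663 -168.23093821261415
(array([ 10.53, -26.  ,  -0.7 ]), np.float64(-9.322014500630218))
```

>>> drive_tool --rows '[1, 1.7, -4.3, 0, 0, 1, 1.7, -4.3, 0, 0, 1, 1.8, -4.3, 0, 0, 1, 1.8, -4.3, 0, 0, 1, 1.8, -4.4, 0, 0, 1, 1.7, -4.4, 0, 0, 1, 0, 0, 0, -5, 1, 0, 0, 0, -4.4]'

```text
time_s: 12.5
eef_pos: [485.1, -286.1, 283.3]
eef_rot: [-0.178, 0.984, 0.0, 0.0]
contact_force: [0.3, 0.3, -0.1]
gripper_width: 85.0
grip_force: 0.0
```

>>> drive_tool --rows '[1, 0, 0, 0, 0, 1, 0, 0, 0, 0]'

```text
time_s: 12.7
eef_pos: [485.6, -284.8, 283.4]
eef_rot: [-0.177, 0.984, -0.0, 0.0]
contact_force: [-0.1, -0.3, 0.2]
gripper_width: 85.8
grip_force: 0.0
```

```bash
python3 - <<'E'
from h import *
np.set_printoptions(precision=3,suppress=True)
c="wrist";cal=ctrl.calibration(c);im=ctrl.capture(c);cv2.imwrite("pics/w5.png",im);print(tool()[0],cal["position"])
for t,z in dict(square_corner=0,square_grip=35).items():
    for m in ctrl.mark_of(c,t)[:2]: print(t,m["p"],np.array(m["pixel"]),atz(cal,m["pixel"],z))
import json;json.dump({k:np.array(v).tolist() for k,v in cal.items()},open("cal5.json","w"))
E
```

```text
[ 485.608 -284.874  283.369] [ 414.497 -310.789  352.352]
square_corner 0.89 [347.6 287.1] [ 556.022 -232.156    0.   ]
square_grip 0.72 [314.5 266.2] [ 532.908 -276.871   35.   ]
```

View pics/w5.png

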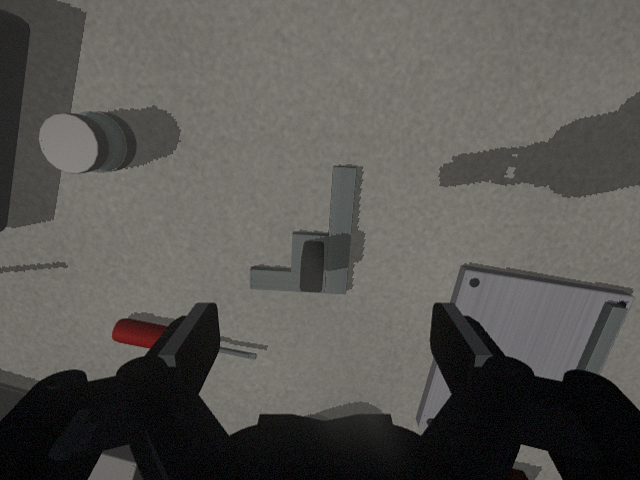

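The view shows the square's corner at (347,292), its long leg's outer edge up to (356,167), and the grip top spanning about (302..324, 241..291). Now the fit.

```bash
python3 - <<'E'
from h import *
import json
np.set_printoptions(precision=3,suppress=True)
cal={k:(np.array(v) if isinstance(v,list) else v) for k,v in json.load(open("cal5.json")).items()}
im=cv2.imread("pics/w5.png");c="wrist"
m=ctrl.trace(c,"square")
mk=m[0]["pixels"];print(m[0]["p"],m[0]["rect"])
def fit(P):
    vx,vy,x,y=cv2.fitLine(np.float32(P),cv2.DIST_HUBER,0,.01,.01).ravel();return np.array([x,y]),np.array([vx,vy])
P=[(np.nonzero(mk[r])[0].max()+.5,r) for r in range(175,285,3)]
Q=[(q,np.nonzero(mk[:,q])[0].max()+.5) for q in list(range(256,295,2))+list(range(326,342,2))]
L=[(np.nonzero(mk[r])[0].min()-.5,r) for r in range(172,228,3)]
pa,da=fit(P);pb,db=fit(Q);pl,dl=fit(L)
t=np.linalg.solve(np.c_[da,-db],pb-pa);X=pa+t[0]*da;print("px",X,da,db,dl)
C=atz(cal,X,10)
W=lambda p,d:(lambda e:e/np.linalg.norm(e))(atz(cal,p+50*d,10)-atz(cal,p-50*d,10))
for d,p in((da,pa),(dl,pl),(db,pb)):
    e=W(p,d);print(np.degrees(np.arctan2(e[1],e[0])))
ux=W(pa,da); ux=ux if ux[0]<0 else -ux; uy=np.array([-ux[1],ux[0],0])
G=C+40*ux+36*uy;print("C",C,"grip",G)
T=np.array([atz(cal,q,60) for q in((302,241),(324,241),(302,291),(324,291))]).mean(0);print("grip top",T)
print(move(np.append(G[:2],150),ux))
E
```

```text
0.55 [251.1, 169.0, 105.2, 127.4]
px [345.92  294.158] [ 0.088 -0.996] [0.998 0.063] [ 0.065 -0.998]
-163.22788499557265
-163.0907315013209
106.42963615179202
C [ 560.03  -233.106   10.   ] grip [ 532.12  -279.117   10.   ]
grip top [ 524.326 -280.651   60.   ]
(array([-4.57, -1.06, 13.34]), np.float64(3.687493508627199))
```

>>> drive_tool --rows '[1, -2.2, -0.5, 3, 0, 1, -2.3, -0.5, 3, 0, 1, 0, 0, 3.5, 3.7, 1, 0, 0, 4, 0, 1, 0, 0, 3, 0, 1, 0, 0, 2, 0, 1, 0, 0, 0.5, 0, 1, 0, 0, 0, 0]' --squeeze 60

```text
time_s: 13.7
eef_pos: [530.8, -279.1, 92.7]
eef_rot: [-0.146, 0.989, 0.001, -0.001]
contact_force: [0.6, 0.8, 0.5]
gripper_width: 85.3
grip_force: 0.0
```

>>> drive_tool --rows '[0, 0, 0, 0, 0, 0, 0, 0, 0, 0, 0, 0, 0, 0, 0, 0, 0, 0, 0, 0, 0, 0, 0, 0, 0, 0, 0, 0, 0, 0, 0, 0, 0, 0, 0]'

```text
time_s: 14.4
eef_pos: [531.4, -279.8, 94.1]
eef_rot: [-0.146, 0.989, -0.0, 0.0]
contact_force: [-1.1, 0.2, 3.7]
gripper_width: 19.6
grip_force: 58.9
```

>>> drive_tool --rows '[0, 0, 0, -1.5, 0, 0, 0, 0, -4, 0, 0, -1.3, 3, -1.5, 0, 0, -2.4, 4.3, 0, 0, 0, -2.4, 4.3, 0, 0, 0, -2.4, 4.3, 0, 0, 0, -2.4, 4.3, 0, 0, 0, -2.4, 4.2, 0, 0]' --squeeze 80

```text
time_s: 15.2
eef_pos: [587.4, -5.4, 163.0]
eef_rot: [-0.146, 0.989, 0.0, -0.001]
contact_force: [0.2, 0.1, -3.2]
gripper_width: 19.0
grip_force: 79.0
```

>>> drive_tool --rows '[0, 0, 0, 0, 2.9, 0, 0, 0, 0, 2.8, 0, 0, 0, 0, 0, 0, 0, 0, 0, 0]'

```text
time_s: 15.6
eef_pos: [587.6, -7.5, 162.9]
eef_rot: [-0.097, 0.995, 0.0, -0.001]
contact_force: [-0.3, 0.5, -3.0]
gripper_width: 19.3
grip_force: 79.5
```

```bash
python3 - <<'E'
from h import *
np.set_printoptions(precision=3,suppress=True)
s=ctrl.state();print(s["eef_pos"],s["contact_force"],s["wrist_torque"],s["gripper_width"])
M=tool()[1];print(np.degrees(np.arctan2(M[1,0],M[0,0])),move([588,-8,150]))
cal=ctrl.calibration("wrist");im=ctrl.capture("wrist");cv2.imwrite("pics/w6.png",im)
for t,z in dict(corner=16,square_corner=s["eef_pos"][2]-94).items():
    for m in ctrl.mark_of("wrist",t)[:2]: print(t,m["p"],np.array(m["pixel"]),atz(cal,m["pixel"],z))
E
```

```text
[587.616  -7.463 162.882] [-0.306  0.498 -2.982] [-0.035  0.005 -0.016] 19.276820717642035
-168.90934986226108 (array([-0.03, -0.06,  1.29]), None)
corner 0.97 [393.6 328.4] [630.125  48.516  16.   ]
```

View pics/w6.png

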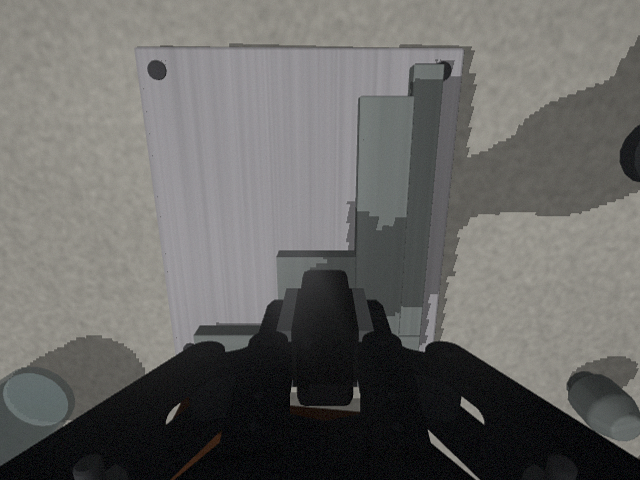

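The view shows the square over the plate, roughly parallel to the fence: leg edge near column 410, fence strip from 411 to 444. I'll check the margin numerically.

```bash
python3 - <<'E'
from h import *
np.set_printoptions(precision=2,suppress=True)
cal=ctrl.calibration("wrist");g=cv2.GaussianBlur(cv2.cvtColor(cv2.imread("pics/w6.png"),6),(0,0),.8).astype(float)
C=np.array([628,47,16.]);a=np.radians(-168.9);ux=np.array([np.cos(a),np.sin(a),0]);uy=np.array([-ux[1],ux[0],0])
for r in(105,130,160,190):
    d=np.diff(g[r,340:465]);ks=[k for k in np.argsort(-abs(d)) if abs(d[k])>5][:10]
    o=[]
    for k in sorted(ks):
        x=340.5+k;o.append((x,round(d[k]),*[round(float((atz(cal,[x,r],z)-C)@uy),1) for z in(79,28)]))
    print(r,o)
E
```

```text
105 [(np.float64(356.5), -18, 33.1, 28.8), (np.float64(357.5), -32, 32.7, 28.3), (np.float64(358.5), -6, 32.3, 27.8), (np.float64(359.5), 21, 31.9, 27.2), (np.float64(360.5), 13, 31.5, 26.7), (np.float64(412.5), -14, 10.8, -0.9), (np.float64(413.5), -17, 10.4, -1.4), (np.float64(440.5), 11, -0.3, -15.7), (np.float64(441.5), 6, -0.7, -16.2)]
130 [(np.float64(355.5), -10, 33.2, 29.1), (np.float64(356.5), -30, 32.8, 28.5), (np.float64(357.5), -16, 32.4, 28.0), (np.float64(358.5), 13, 32.0, 27.4), (np.float64(359.5), 13, 31.6, 26.9), (np.float64(410.5), -8, 11.0, -0.6), (np.float64(411.5), -16, 10.6, -1.2), (np.float64(412.5), -8, 10.1, -1.7), (np.float64(438.5), 12, -0.4, -15.8)]
160 [(np.float64(354.5), -6, 33.4, 29.2), (np.float64(355.5), -25, 33.0, 28.7), (np.float64(356.5), -24, 32.6, 28.1), (np.float64(358.5), 17, 31.7, 27.0), (np.float64(359.5), 9, 31.3, 26.5), (np.float64(408.5), -8, 11.0, -0.6), (np.float64(409.5), -17, 10.6, -1.2), (np.float64(410.5), -8, 10.2, -1.7), (np.float64(435.5), 11, -0.2, -15.5)]
190 [(np.float64(354.5), -19, 33.1, 28.9), (np.float64(355.5), -31, 32.7, 28.3), (np.float64(356.5), -6, 32.3, 27.7), (np.float64(357.5), 20, 31.8, 27.2), (np.float64(358.5), 11, 31.4, 26.6), (np.float64(406.5), -8, 11.0, -0.6), (np.float64(407.5), -17, 10.6, -1.1), (np.float64(408.5), -8, 10.2, -1.7), (np.float64(432.5), 7, -0.0, -15.3), (np.float64(433.5), 8, -0.5, -15.9)]
```

Margin is 10.6 mm to the long fence, the fence thickness checks at 16 mm, and the yaw is parallel. Lowering it now.

>>> drive_tool --rows '[0, 0, 0, 2, 0, 0, 0, 0, 2, 0, 0, 0, 0, 0.7, 0, 0, 0, 0, 0.3, 0, 0, 0, 0, 0.1, 0, 0, 0, 0, 0, 0, 0, 0, 0, 0, 0]'

```text
time_s: 16.45
eef_pos: [588.8, -7.6, 113.4]
eef_rot: [-0.096, 0.995, -0.0, 0.001]
contact_force: [0.1, -0.8, -2.8]
gripper_width: 19.0
grip_force: 79.4
```

>>> drive_tool --rows '[0, 0, 0, 0.1, 0, 0, 0, 0, 0.1, 0, 0, 0, 0, 0, 0, 0, 0, 0, 0, 0]'

```text
time_s: 16.85
eef_pos: [588.2, -7.5, 110.3]
eef_rot: [-0.096, 0.995, -0.0, 0.0]
contact_force: [-0.2, -0.9, -3.5]
gripper_width: 19.3
grip_force: 79.5
```

>>> drive_tool --rows '[0, 0, 0, 0.1, 0, 0, 0, 0, 0, 0, 0, 0, 0, 0, 0]'

```text
time_s: 17.15
eef_pos: [588.3, -7.5, 110.2]
eef_rot: [-0.096, 0.995, -0.0, 0.0]
contact_force: [-3.7, -0.3, 6.0]
gripper_width: 19.1
grip_force: 80.8
```

>>> drive_tool --rows '[0, 0, 0.3, 0, 0, 0, 0, 0.3, 0, 0, 0, 0, 0.2, 0, 0, 0, 0, 0, 0, 0]'

```text
time_s: 17.55
eef_pos: [587.6, 0.4, 110.2]
eef_rot: [-0.096, 0.995, -0.0, 0.001]
contact_force: [2.1, -3.0, 4.4]
gripper_width: 19.2
grip_force: 80.5
```

>>> drive_tool --rows '[0, 0, 0.1, 0, 0, 0, 0, 0.1, 0, 0, 0, 0, 0.1, 0, 0, 0, 0, 0, 0, 0]'

```text
time_s: 17.95
eef_pos: [587.0, 2.6, 110.2]
eef_rot: [-0.096, 0.995, -0.001, 0.001]
contact_force: [1.4, -6.8, 4.9]
gripper_width: 19.3
grip_force: 80.9
```

>>> drive_tool --rows '[0, -0.3, 0, 0, 0, 0, -0.2, 0, 0, 0, 0, 0, 0, 0, 0]'

```text
time_s: 18.25
eef_pos: [589.9, 3.0, 110.3]
eef_rot: [-0.096, 0.995, -0.001, -0.002]
contact_force: [-9.9, -9.0, 13.7]
gripper_width: 19.2
grip_force: 82.0
```

```bash
cat > st.py <<'E'
from h import *
np.set_printoptions(precision=2,suppress=True)
s=ctrl.state();p,M=tool();C=np.array([628,47,16.]);a=np.radians(-168.9);ux=np.array([np.cos(a),np.sin(a),0]);uy=np.array([-ux[1],ux[0],0])
print("grip xy in fixture",(p-C)@ux,(p-C)@uy,p[2],"F tool",M.T@s["contact_force"],"T",M.T@s["wrist_torque"],"yaw",np.degrees(np.arctan2(M[1,0],M[0,0])),s["gripper_width"])
E
python3 st.py
```

```text
grip xy in fixture 45.881407510851055 35.85203904193096 110.2938719965159 F tool [ 11.52  -6.93 -13.61] T [0.94 1.55 0.01] yaw -168.94706921328435 19.190146052153516
```

>>> drive_tool --rows '[0, 0, 0, -0.1, 0, 0, 0, 0, 0, 0, 0, 0, 0, 0, 0]'

```text
time_s: 18.55
eef_pos: [589.8, 3.0, 110.3]
eef_rot: [-0.096, 0.995, -0.001, -0.002]
contact_force: [-5.6, -8.4, 8.7]
gripper_width: 19.0
grip_force: 81.4
```

```bash
python3 st.py
```

```text
grip xy in fixture 45.994649134164106 35.81856621459853 110.2684842845514 F tool [ 7.17 -7.17 -8.65] T [1.05 1.04 0.1 ] yaw -168.96266626576826 19.02708350806232
```

>>> drive_tool --rows '[0, -0.1, 0, 0, 0, 0, -0.1, 0, 0, 0, 0, 0, 0, 0, 0]'

```text
time_s: 18.85
eef_pos: [591.2, 3.3, 110.4]
eef_rot: [-0.096, 0.995, -0.001, -0.003]
contact_force: [-8.6, -9.7, 10.1]
gripper_width: 19.2
grip_force: 81.7
```

```bash
python3 st.py
```

```text
grip xy in fixture 44.49455049481239 35.8383504345975 110.35216992182956 F tool [ 10.42  -7.9  -10.06] T [ 0.98  1.51 -0.01] yaw -168.94837311023576 19.156278343119794
```

>>> drive_tool --rows '[0, 0, -0.05, -0.1, 0, 0, -0.1, 0, 0, 0, 0, -0.1, 0, 0, 0, 0, 0, 0, 0, 0]'

```text
time_s: 19.25
eef_pos: [593.1, 3.6, 110.4]
eef_rot: [-0.096, 0.995, -0.001, -0.003]
contact_force: [-5.4, -8.0, 6.4]
gripper_width: 18.8
grip_force: 81.1
```

```bash
python3 st.py
```

```text
grip xy in fixture 42.64631404991905 35.90750962841832 110.38026883039022 F tool [ 6.86 -6.87 -6.34] T [ 0.89  1.11 -0.03] yaw -168.95978202518955 18.835545195530074
```

>>> drive_tool --rows '[0, -0.1, 0, 0, 0, 0, -0.1, 0, 0, 0, 0, 0, 0, 0, 0]'

```text
time_s: 19.55
eef_pos: [595.0, 4.0, 110.4]
eef_rot: [-0.096, 0.995, -0.001, -0.003]
contact_force: [-6.3, -6.9, 5.8]
gripper_width: 18.8
grip_force: 81.1
```

```bash
python3 st.py
```

```text
grip xy in fixture 40.62412621531096 35.88093579083113 110.36243700038733 F tool [ 7.54 -5.6  -5.78] T [0.96 1.08 0.04] yaw -168.9563483210321 18.752495586060167
```

Still sliding freely in x. I'll go on in small steps.

>>> drive_tool --rows '[0, -0.1, 0, 0, 0, 0, -0.1, 0, 0, 0, 0, 0, 0, 0, 0]'

```text
time_s: 19.85
eef_pos: [596.2, 4.2, 110.5]
eef_rot: [-0.096, 0.995, -0.001, -0.005]
contact_force: [-11.4, -8.6, 10.0]
gripper_width: 19.3
grip_force: 81.4
```

```bash
python3 st.py
```

```text
grip xy in fixture 39.492040347043314 35.881794475380396 110.48370281647638 F tool [12.97 -6.3  -9.91] T [0.94 1.83 0.11] yaw -168.96360503406206 19.33529151472965
```

>>> drive_tool --rows '[0, -0.1, 0, 0, 0, 0, 0, 0, 0, 0, 0, 0, 0, 0, 0]'

```text
time_s: 20.15
eef_pos: [596.4, 4.2, 110.6]
eef_rot: [-0.096, 0.995, -0.001, -0.006]
contact_force: [-14.9, -9.1, 13.3]
gripper_width: 19.0
grip_force: 81.8
```

```bash
python3 st.py
```

```text
grip xy in fixture 39.21488172500702 35.88409186869453 110.58440428473143 F tool [ 16.48  -6.06 -13.06] T [0.93 2.4  0.17] yaw -168.97278019131286 18.99466571537121
```

Both fences are in contact (grip at about 39.4, 35.9). The x push is too strong and tilts the hand slightly, so I'll ease it off.

>>> drive_tool --rows '[0, 0.1, 0, 0, 0, 0, 0.05, 0, 0, 0, 0, 0, 0, 0, 0]'

```text
time_s: 20.45
eef_pos: [596.0, 4.2, 110.4]
eef_rot: [-0.096, 0.995, -0.0, -0.004]
contact_force: [-8.3, -7.4, 8.0]
gripper_width: 19.2
grip_force: 81.2
```

```bash
python3 st.py; python3 - <<'E'
from h import *
cal=ctrl.calibration("wrist");im=ctrl.capture("wrist");cv2.imwrite("pics/w7.png",im)
im2=ctrl.capture("side");c2=ctrl.calibration("side");x,y=map(int,proj(c2,[570,5,20]));cr=cv2.resize(im2[y-45:y+30,x-50:x+50],(640,480),interpolation=2)
cv2.imwrite("pics/c7.png",cv2.resize(np.vstack([im[:350],cr]),(462,599)))
E
```

```text
grip xy in fixture 39.633553051644306 35.8818496681726 110.38872854357484 F tool [ 9.62 -5.67 -7.94] T [0.9  1.37 0.17] yaw -168.99253788477574 19.15861739445853
```

View pics/c7.png

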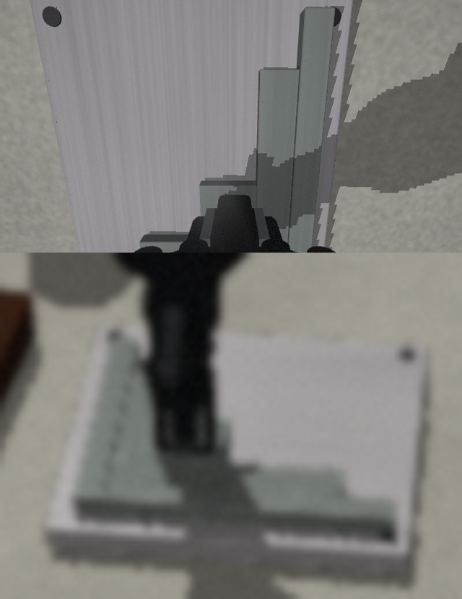

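>>> drive_tool --rows '[0, 0.06, 0, 0, 0, 0, 0, 0, 0, 0, 0, 0, 0, 0, 0]'

```text
time_s: 20.85
eef_pos: [595.9, 4.1, 110.4]
eef_rot: [-0.096, 0.995, -0.0, -0.003]
contact_force: [-6.3, -5.4, 5.8]
gripper_width: 19.0
grip_force: 81.0
```

```bash
python3 st.py; python3 - <<'E'
from h import *
print(tool()[1].round(4), ctrl.state()["eef_rot"].round(4))
E
```

```text
grip xy in fixture 39.7385867722496 35.90873526410777 110.36390708193264 F tool [ 7.29 -4.06 -5.73] T [0.85 1.06 0.15] yaw -168.99637701531736 18.987940404578833
[[-9.816e-01 -1.909e-01 -5.800e-03]
 [-1.909e-01  9.816e-01 -1.500e-03]
 [ 6.000e-03 -4.000e-04 -1.000e+00]] [-9.590e-02  9.954e-01 -5.000e-04 -3.000e-03]
```

>>> drive_tool --rows '[0, 0, 0, -0.05, 0, 0, -0.03, 0.05, 0, 0, 0, 0, 0, 0, 0, 0, 0, 0, 0, 0]'

```text
time_s: 21.25
eef_pos: [596.0, 4.3, 110.4]
eef_rot: [-0.096, 0.995, -0.001, -0.003]
contact_force: [-5.4, -9.6, 4.0]
gripper_width: 19.3
grip_force: 80.6
```

```bash
python3 st.py; python3 - <<'E'
from h import *
print(tool()[1].round(4)[:,2])
E
```

```text
grip xy in fixture 39.65963935496174 35.76458452286512 110.43838674257046 F tool [ 7.19 -8.35 -3.93] T [1.33 1.06 0.17] yaw -168.98478767309686 19.27777735312896
[-0.0061 -0.0025 -1.    ]
```

>>> drive_tool --rows '[0, 0, -0.02, 0, 0, 0, 0, 0, 0, 0, 0, 0, 0, 0, 0, 0, 0, 0, 0, 0, 0, 0, 0, 0, 0]'

```text
time_s: 21.75
eef_pos: [596.0, 4.2, 110.4]
eef_rot: [-0.096, 0.995, -0.001, -0.003]
contact_force: [-7.0, -8.1, 4.0]
gripper_width: 19.1
grip_force: 80.7
```

```bash
python3 st.py; python3 -c "
from rig import ctrl
print(ctrl.sign_off())"
```

```text
grip xy in fixture 39.66345079766917 35.79576199527751 110.44527755270919 F tool [ 8.45 -6.63 -3.9 ] T [1.19 1.07 0.2 ] yaw -168.9881421478272 19.09527346829339
the job is handed in; nothing more can be done
None
```

I handed the job in at about 22 s: the pin looked flush in the pictures, the mallet stands on the bench, and the square is gripped in the corner, pushed at about 8 N (short-fence side) and 7 N (long-fence side) with plate friction included; no verdict came back.

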